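Reverse the ratchet and lock down the cereal dispenser

ROBOT

A 7-joint arm with a two-finger parallel gripper is mounted at the origin on the work surface. World frame = base frame: x ahead of the robot, y to its left, z up, the work surface at z = 0. Lengths are in mm, angles in rad, forces in N, time in s.
With the tool pointing down it reaches from about 425 to 950 mm from the base axis. Payload 4.7 kg.
Tool frame: the origin (TCP) lies on the centre line of the jaws, within the pads' length; the fingertips stand 17 mm ahead of it and the grasp point (between the pads) lies 2 mm behind it; y points along the fingers, z is the direction in which the jaws open and shut, and the axes are right-handed (so a half turn about y gives the same grasp; the last joint's range is limited). The gripper opens to 85 mm and grips with 20 to 120 N. Pads are 22 mm wide; open, the fingers measure 114 mm over their backs; the gripper's body (76 mm by 85 mm) begins 54 mm behind the grasp point. The pads swing forward as they close: fully open they stand 13 mm farther back than shut.
Start: joints at [1.134, 0.469, -0.049, 1.532, 0.024, 1.141, -0.082], TCP at [267.744, -619.645, 248.335] pointing down, gripper open.
Joint ranges: [-2.59, 2.59], [-0.33, 1.99], [-1.39, 1.29], [0.1, 2.45], [-1.04, 4.18], [0.21, 1.99], [-2.66, 2.66]. Speed limits (rad/s): [2.57, 2.57, 3.14, 3.14, 3.14, 3.14, 3.14].

INTERFACE

Orientations are given as a rotation vector (axis times angle).
In Python, from cell import telemetry, vision, env gives the robot as it stands.
- The arm moves only by the tool apply_moves, never from a script. Its argument "series" is a list that holds one entry, the list of rows, each a list of 5 numbers: the finger opening in m, from 0 to 0.0854, then the shift along the tool's x, y, z in m, then the turn about the tool's y in rad. A call has 1 to 12 rows; each row is the pose to reach, as a shift and turn from the pose commanded when the call began, along the tool's axes at that moment; what a row does not reach only later rows make up. A row lasts 1/10 s, in which the tool goes at most 50 mm and 8.59 degrees, less where a joint would pass 70% of its speed; a pose out of reach is approached as far as the arm can. A call with a gripper value outside its range is refused whole. The fingers move at their own pace and stop on an object; the grip force is fixed at half the most. Time passes only in rows, so rows that repeat a pose let the fingers close. It gives the time, the measured TCP pose, the force and the opening at its end, in the units of the state.
- telemetry.observe(): the state, without advancing time (a new reading comes with each control period).
- vision.capture(name): name is "scene" or "top" or "wrist"; returns a dict with "color" (384x512x3 uint8, red, green, blue), "intrinsics" (3x3 intrinsics, pixels), "R" (3x3) and "t" (3): a world point X has camera coordinates R X + t. Camera axes: x right, y down, z forward; pixel columns grow to the right and rows downward; lengths in mm; the calibration is good to about 2 mm. A picture is of the moment at which its call begins. There is no depth.
- env.job_done(): hands the job in, once; it reports no verdict.
The state is a dict: "time_s": time; "q": joint angles; "joint_vel": joint speeds; "joint_efforts": joint torques, N m; "tcp_pos": TCP position; "orientation": TCP orientation; "wrist_force": force on the tool from outside, world axes, zero at the start; "moment": the same for the moment, N m; "finger_gap": finger opening in mm.
Only numpy, scipy, OpenCV 4.12 (cv2) and the standard library are available. Lean on these libraries where they do the work, as an engineer would, in place of code of your own. Each camera call takes 0.05 s, during which the arm holds its last target. There are 200 camera calls.

TASK

Lock down the cereal dispenser's stand: its ratchet handle is still set to loosen, so first flip the little reversing lever on top of the ratchet head over to the tightening side. Then swing the handle clockwise seen from above, ratcheting back for another stroke as needed, until the cam bites its rubber-backed block and the knob takes about 13 N of push (turned slowly it takes about 8 N before the cam bites, and 16 N is too much). Let go and leave everything else where it stands.

Things in the scene. Friction and masses are not known exactly. Their poses are not given: they have to be found in the camera images.
- stand: black plastic stand of the dispenser, fixed to the table, plate 200 x 500 x 24 mm. Origin: on the ratchet's vertical axis, at table height; z up; x points away from the robot (yaw up to 0.35 rad either way), y along the plate to the dispenser (330 mm from the axis, 270 mm tall). All heights are above the table
- ratchet_axis (a point): point on the ratchet's axis at the top of its toothed wheel (z 90 mm, radius 24 mm, 16 teeth). Wheel and, below it, a steel cam finger (z 34 to 50 mm, reaching 52 mm out) are one piece. Turning it slowly takes 1.0 N m, about 8 N at the handle's knob (2 to 3 N less is felt while stopped, some N more when swung fast); it stays where left. Ratcheting back takes about 1 N
- handle (a joint): swing of the ratchet handle (bar 22 mm wide, top at z 88 mm, 145 mm long from the axis), rad; at 0 it points along the stand's -x, to the robot; positive = clockwise seen from above (the knob moves to the stand's +y) = tightening; range -0.95 to 0.95; stays where left. When it starts to drive, up to 0.4 rad is idle until a tooth is caught
- knob_top (a point): centre of the top of the upright black round knob on the handle's outer end: 24 mm diameter, from z 94 to 150 mm, 130 mm from the ratchet's axis; it does not spin
- pawl (a joint): the reversing lever, rad: negative = set to loosen (the handle drives counter-clockwise and clicks idly clockwise), positive = set to tighten (drives clockwise). It snaps over centre at 0 and then rests between 0.2 and 0.42 on either side, depending on the teeth
- lever_top (a point): top centre of the upright aluminium tab of the reversing lever: 9 mm thick, 16 mm along the handle, z 100 to 128 mm. It stands near the ratchet's axis, up to 20 mm to either side of the handle's centre line: for loosen on the side to which the knob moves when tightening. To set tighten, push it (2 to 4 N) across the centre line to the other side
- lever_pivot (a point): the reversing lever's upright pivot on the handle, 50 mm from the ratchet's axis towards the knob, top at z 100 mm; the lever's flat arm, 12 mm wide, top at z 100 mm, points from here inwards over the wheel to the tab
- block: aluminium block 24 x 20 x 26 mm in the way of the cam finger, origin at its centre, 45 mm from the axis along the stand's +x. The cam meets it after the wheel has turned 0.5 to 1.2 rad (differs, not measured) and pushes it to the stand's -y against rubber, 6 N per mm. It must end pressed with over 8 N and never with over 23 N: some 11 N and 16 N of push at the knob
- jam_jar: amber glass jam jar with a black cap, 68 mm across, 100 mm tall, standing right of the stand; a bystander, origin at the centre of its underside
- spread_jar: dark spread jar with a white cap, 72 mm across, 90 mm tall, standing right of the stand; a bystander, origin at the centre of its underside
- bowl: white bowl, 130 mm across, 60 mm tall, on the stand under the dispenser's outlet; a bystander, origin at the centre of its underside
- mug: white mug, 76 mm across, 90 mm tall, standing to the right, well clear of the stand; a bystander, origin at the centre of its underside
- spanner: steel open-ended spanner lying on the table behind the stand; origin at its underside; a bystander
- washer_pot: small grey closed pot, 52 mm across, 40 mm tall, on the stand just left of the ratchet; a bystander, origin at the centre of its underside
- syrup: white bottle with a yellow cap, 54 mm across, 170 mm tall, to the right; a bystander, origin at the centre of its underside

How it is judged (in metres and radians):
On the way, in this order (a step that is already met when the one before it is completed fails the run):
1. the reversing lever is flipped over to tighten while the block is still unpressed (value of joint pawl above 0.12 rad and contact force between block and anything else below 4 N), for 0.2 s.
2. the block is pressed with more than 8 N (contact force between block and anything else above 8 N), for 0.2 s.
At the end, for the whole second after the job is handed in: the cam presses the block with more than 8 N, the reversing lever stands on the tighten side (above 0.12 rad) and the handle is let go and at rest (contact force between block and anything else above 8 N and value of joint pawl above 0.12 rad and velocity of joint handle between -0.1 and 0.1 rad/s); the robot touches nothing.
It fails at once if over-tightened: the block is pressed with more than 23 N (contact force between block and anything else above 23 N).
It fails at once if a bystander is moved by more than 40 mm (distance of any of jam_jar, spread_jar, bowl, mug, spanner, washer_pot, syrup from where it was at the start of the episode above 0.04 m).
It also fails if it takes over 72 s, if anything falls off the work surface, if the arm or the gripper's body presses on something with over 40 N, if the wrist force passes 120 N, or if a joint passes its speed limit or range.

## Working session

There is one attempt and no reset: what is moved stays moved. The work goes in short steps, Python scripts to look and compute and a tool call to move; the robot and the scene stay as the last step left them, time stands still between calls to the robot, and variables do not carry over. Pictures are saved under pics/ and viewed, about 8 in all and at most 12, crops included, and the job is handed in when it is done.

Besides the shell and the picture viewer there is one more tool, called as name([rows], argument=value, ...), one row to a line, values as JSON. apply_moves: Moves the arm, as the interface text tells. Its arguments: {"type":"object","properties":{"series":{"type":"array"}},"required":["series"]}

```bash
mkdir -p pics; python3 - <<'E'
from cell import telemetry, vision
import cv2,numpy as np
s=telemetry.observe();print(s)
for n in("scene","top"):
    c=vision.capture(n);np.savez(f"{n}0.npz",**c)
    cv2.imwrite(f"pics/{n}0.png",cv2.resize(c["color"][:,:,::-1],(800,600),interpolation=cv2.INTER_CUBIC))
    print(n,c["intrinsics"].tolist(),c["R"].tolist(),c["t"].tolist())
E
```

```text
{'time_s': 0.0, 'q': array([ 1.13413338,  0.4694771 , -0.04856837,  1.53369888,  0.02410774,
        1.14098602, -0.08231266]), 'joint_vel': array([-3.32116600e-05, -1.67754661e-03,  7.95007832e-04, -2.36626952e-05,
        1.01475124e-03,  1.02616923e-03, -1.02587632e-03]), 'joint_efforts': array([-6.95702823e-06, -5.10313940e+01, -4.70426143e-02, -2.37708896e+01,
        1.06326860e-02,  7.40699790e-03,  3.84836856e-07]), 'tcp_pos': array([ 267.45242613, -619.15471848,  247.23516214]), 'orientation': array([-0.41343611,  1.99919664, -1.995277  ]), 'wrist_force': array([ 0.19725571,  0.44264008, -0.41345596]), 'moment': array([ 0.01182784,  0.02972683, -0.00670457]), 'finger_gap': 85.29435700348826}
scene [[370.7133414027574, 0.0, 249.175390486651], [0.0, 370.7133414027574, 192.19345077676624], [0.0, 0.0, 1.0]] [[0.1630259159827704, 0.9866213617966572, -0.0009160592166896727], [0.7785841345660309, -0.1292207336103057, -0.6140918069859579], [-0.6059944687206669, 0.09939965015896282, -0.7892340675795948]] [-13.46114078167614, -411.8584041300362, 1487.3701749959957]
top [[444.4995902251595, 0.0, 257.2492154235273], [0.0, 444.4995902251595, 197.88200515433044], [0.0, 0.0, 1.0]] [[-0.05391751630174515, -0.9985351339962857, -0.004526324211895257], [-0.975951935784996, 0.053655820849207975, -0.21127913272852344], [0.21121250075071407, -0.006974171206519048, -0.9774152855683259]] [-67.87870084170409, 634.738038726726, 1340.1892208893767]
```

View pics/top0.png

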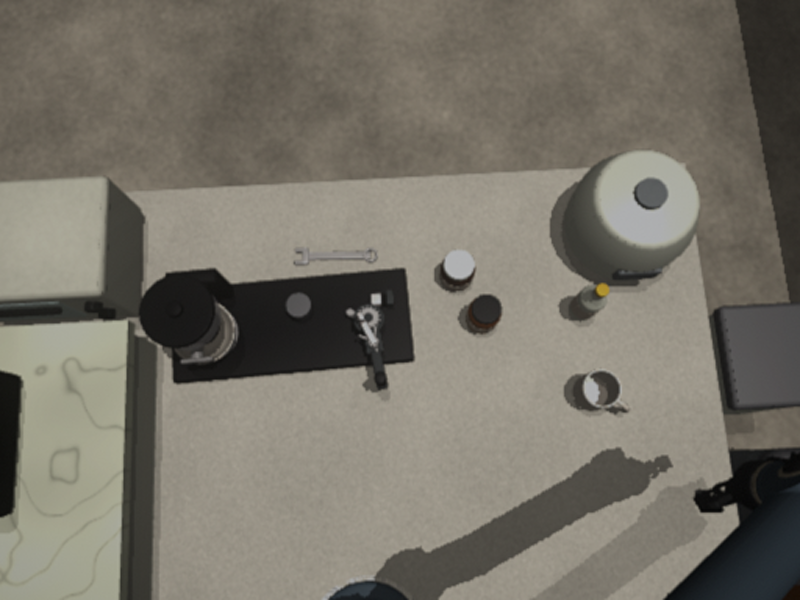

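View pics/scene0.png

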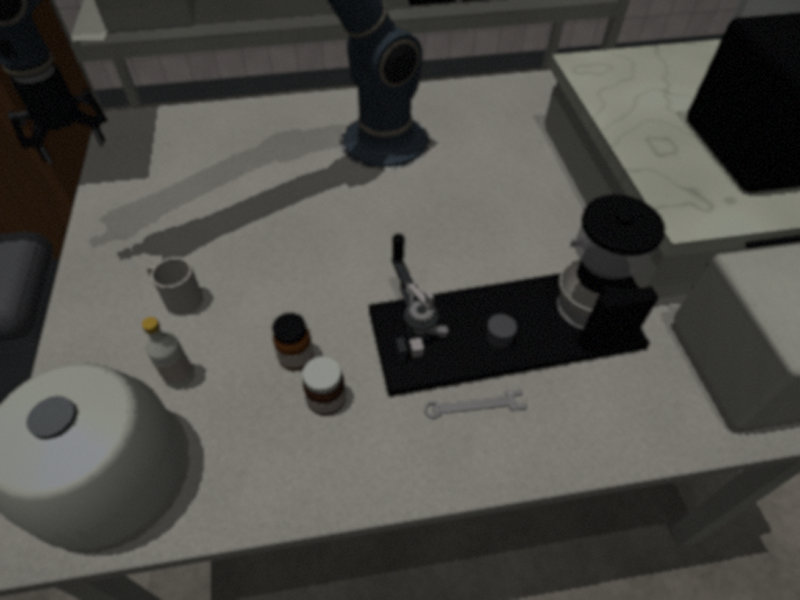

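The top view shows the stand at (175–412, 270–380), the ratchet at about (370, 318) and the knob at about (380, 375). The jars are right of the stand. I'll enlarge the ratchet in both views.

```bash
python3 - <<'E'
import cv2,numpy as np
a=np.load("top0.npz")["color"][175:255,205:285,::-1]; b=np.load("scene0.npz")["color"][145:235,230:320,::-1]
f=lambda i:cv2.convertScaleAbs(cv2.resize(i,(400*1,400),interpolation=cv2.INTER_CUBIC),alpha=1.8,beta=15)
cv2.imwrite("pics/crop0.png",np.hstack([f(a),f(b)]))
E
```

```text
(no output)
```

View pics/crop0.png

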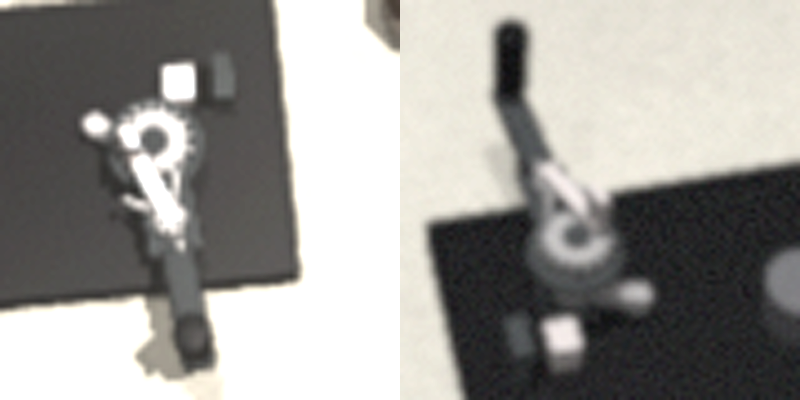

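```bash
cat > geo.py <<'E'
import numpy as np
def onz(c,u,v,z):
    K,R,t=c["intrinsics"],c["R"],c["t"]; C=-R.T@t; d=R.T@np.linalg.solve(K,[u,v,1]); return C+d*(z-C[2])/d[2]
def proj(c,X):
    p=c["intrinsics"]@(c["R"]@np.asarray(X,float)+c["t"]); return p[:2]/p[2]
E
python3 - <<'E'
import numpy as np
from geo import *
T=dict(np.load("top0.npz"));S=dict(np.load("scene0.npz"))
tp=lambda x,y:(205+(x+.5)/5-.5,175+(y+.5)/5-.5)
sp=lambda x,y:(230+(x-400+.5)*90/400-.5,145+(y+.5)*90/400-.5)
for n,z,a,b in[("axis",90,(154,140),(577,237)),("knobtop",150,(192,330),(512,30)),("tab",128,(127,133),(602,195)),("pivot",100,(173,218),(542,170)),("block",50,(178,82),(562,330)),("finger",50,(95,124),(637,293))]:
    print(n,onz(T,*tp(*a),z).round(1),onz(S,*sp(*b),z).round(1))
for q in[(272,0),(298,278)]: print("edge",onz(T,*tp(*q),24).round(1))
for q in [(173,380),(413,360),(405,268)]: print("corner",onz(T,q[0]*.64,q[1]*.64,24).round(1))
E
```

```text
axis [614.  -33.5  90. ] [615.6 -30.4  90. ]
knobtop [487.3 -53.3 150. ] [487.8 -50.4 150. ]
tab [611.3 -19.  128. ] [614.3 -16.1 128. ]
pivot [562.6 -43.4 100. ] [566.3 -43.9 100. ]
block [659.6 -48.9  50. ] [657.2 -46.7  50. ]
finger [634.9   5.6  50. ] [637.    6.5  50. ]
edge [ 717.8 -112.6   24. ]
edge [ 532.1 -119.2   24. ]
corner [517.  373.9  24. ]
corner [ 531.4 -119.6   24. ]
corner [ 728.3 -113.9   24. ]
```

```bash
cat >> geo.py <<'E'
from scipy.spatial.transform import Rotation as Ro
from cell import telemetry
A=np.array([615,-32.,90]); YAW=0.029
def hdir(th):  # handle direction u, tightening tangent n
    a=np.pi+YAW-th; return np.array([np.cos(a),np.sin(a),0]),np.array([np.sin(a),-np.cos(a),0])
def plan(pos,zdir,s=None):
    s=s or telemetry.observe(); M=Ro.from_rotvec(s["orientation"]).as_matrix()
    d=M.T@(np.asarray(pos)-s["tcp_pos"]); z=M.T@zdir
    a=np.arctan2(z[0],z[2]); a2=(a+np.pi/2)%np.pi-np.pi/2
    print("shift m",(d/1000).round(4),"turn",round(a2,3),"dist",np.linalg.norm(d).round(1)); return M
E
python3 - <<'E'
from geo import *
T=dict(np.load("top0.npz"))
u,n=hdir(-0.127);print(u,n)
M=plan(A+14.6*n+[0,0,125],n);print(M.round(3).tolist())
plan(A+14.6*n+[0,0,35],n)
for k,q,z in[("jam",(486,307),100),("spread",(459,264),90),("syrup",(601,290),170)]:print(k,onz(T,q[0]*.64,q[1]*.64,z).round())
E
```

```text
[-0.98785666 -0.15536803  0.        ] [-0.15536803  0.98785666  0.        ]
shift m [-0.5555  0.0331 -0.4153] turn 0.252 dist 694.4
[[-0.918, -0.001, 0.397], [-0.397, 0.002, -0.918], [0.0, -1.0, -0.002]]
shift m [-0.5555  0.1231 -0.4151] turn 0.252 dist 704.3
jam [ 618. -268.  100.]
spread [ 712. -222.   90.]
syrup [ 624. -478.  170.]
```

apply_moves([
  [[0.04,-0.046,0,-0.034,0.02],[0.04,-0.09,0,-0.068,0.04],[0.04,-0.13,0,-0.1,0.06],[0.04,-0.17,0,-0.13,0.08],[0.04,-0.21,0,-0.16,0.1],[0.04,-0.25,0,-0.19,0.12],[0.04,-0.29,0,-0.22,0.14],[0.04,-0.33,0,-0.25,0.16],[0.04,-0.37,0,-0.28,0.18],[0.04,-0.41,0,-0.31,0.2],[0.04,-0.45,0,-0.34,0.22],[0.04,-0.48,0,-0.36,0.252]],
])

```text
time_s: 1.3
tcp_pos: [565.9, -97.0, 248.1]
orientation: [-0.166, 2.141, -2.141]
wrist_force: [0.7, -0.9, 0.4]
finger_gap: 39.9
```

```bash
python3 - <<'E'
from geo import *
u,n=hdir(-0.127)
plan(A+14.6*n+[0,0,80],n)
s=telemetry.observe();print(s["time_s"],s["tcp_pos"],s["wrist_force"],s["finger_gap"])
E
```

```text
shift m [-0.0586  0.0781 -0.0712] turn -0.001 dist 120.9
1.3 [565.87981211 -96.97463982 248.14657363] [ 0.65112929 -0.87931441  0.44029592] 39.94971074380288
```

apply_moves([
  [[0.04,-0.03,0.0,-0.036,0],[0.04,-0.0586,0.02,-0.0712,0],[0.04,-0.0586,0.05,-0.0712,0],[0.04,-0.0586,0.075,-0.0712,0],[0.04,-0.0586,0.078,-0.0712,0],[0.04,-0.0586,0.078,-0.0712,0]],
])

```text
time_s: 1.9
tcp_pos: [612.1, -19.7, 169.8]
orientation: [-0.168, 2.141, -2.141]
wrist_force: [-0.1, 0.3, -0.1]
finger_gap: 40.3
```

```bash
cat > look.py <<'E'
import cv2,numpy as np,sys
from cell import vision
def look(tag,views):
    out=[]
    for n,(x,y,w) in views:
        c=vision.capture(n); np.savez(f"{n}_{tag}.npz",**c); i=c["color"][y:y+w,x:x+w,::-1]
        out.append(cv2.convertScaleAbs(cv2.resize(i,(400,400),interpolation=cv2.INTER_CUBIC),alpha=1.8,beta=15))
    cv2.imwrite(f"pics/{tag}.png",np.hstack(out))
E
python3 - <<'E'
from geo import *
from look import look
u,n=hdir(-0.127)
plan(A+14.6*n+[0,0,35],n)
s=telemetry.observe();print(s["time_s"],s["tcp_pos"],s["wrist_force"],s["finger_gap"])
look("a1",[("wrist",(64,0,384)),("scene",(230,125,100))])
E
```

```text
shift m [-0.0011  0.0448 -0.002 ] turn -0.001 dist 44.8
1.9 [612.05170769 -19.72530244 169.78447461] [-0.05722042  0.25950466 -0.12938039] 40.281805072666586
```

View pics/a1.png

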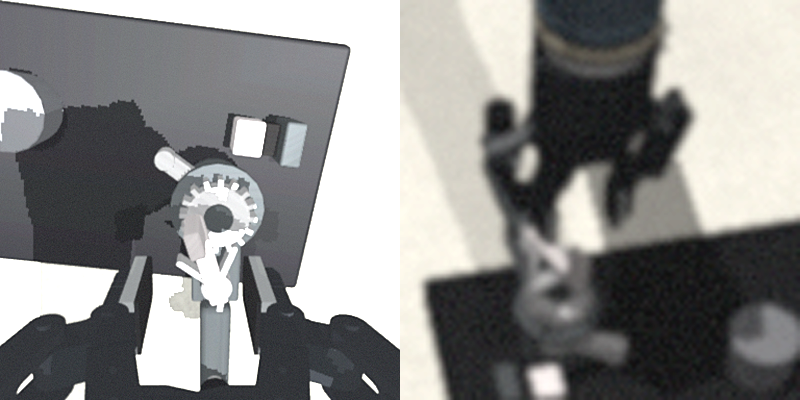

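Wrist view: wheel hub at (219,218), lever pivot at (217,290), pinkish tab at about (190–212, 205–265), left of the centre line. I'll cross-check this with the calibration.

```bash
python3 - <<'E'
from geo import *
W=dict(np.load("wrist_a1.npz"));k=384/400
wp=lambda p:np.array([(p[0]-64)/k,p[1]/k])
for n,z,p in[("axis",90,(219,218)),("pivot",100,(217,290))]:print(n,onz(W,64+p[0]*k,p[1]*k,z).round(1))
for n,X in[("tabtop",(612,-17.5,128)),("tabbase",(612,-17.5,100)),("pivot",(565,-43.5,100)),("axis",A)]:print(n,wp(proj(W,X)).round())
import cv2
i=W["color"][170:320,190:340,::-1];cv2.imwrite("pics/w1.png",cv2.convertScaleAbs(cv2.resize(i,(600,600),interpolation=cv2.INTER_CUBIC),alpha=1.0))
E
```

```text
axis [616.4 -32.2  90. ]
pivot [572.4 -38.1 100. ]
tabtop [194. 249.]
tabbase [194. 228.]
pivot [223. 301.]
axis [218. 220.]
```

View pics/w1.png

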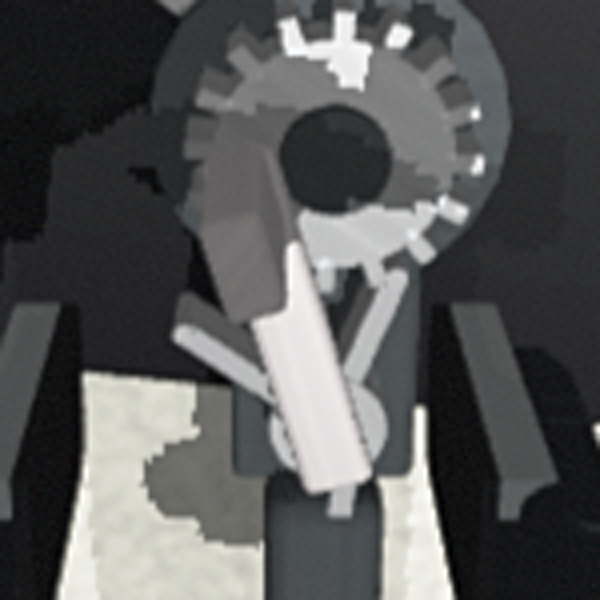

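apply_moves([
  [[0.04,0,0.03,0,0],[0.04,0,0.046,0,0],[0.04,0,0.046,0.008,0],[0.04,0,0.046,0.013,0],[0.04,0,0.046,0.016,0],[0.04,0,0.046,0.019,0],[0.04,0,0.046,0.022,0]],
])

```text
time_s: 2.7
tcp_pos: [616.6, -41.3, 125.5]
orientation: [-0.165, 2.139, -2.139]
wrist_force: [0.3, 0.3, 0.7]
finger_gap: 39.8
```

apply_moves([
  [[0.04,0,0,0.003,0],[0.04,0,0,0.006,0],[0.04,0,0,0.009,0],[0.04,0,0,0.012,0],[0.04,0,0,0.014,0],[0.04,0,0,0.014,0]],
])

```text
time_s: 3.3
tcp_pos: [618.0, -55.5, 124.2]
orientation: [-0.167, 2.14, -2.141]
wrist_force: [-0.1, 0.2, -0.7]
finger_gap: 40.1
```

```bash
python3 - <<'E'
from geo import *
u,n=hdir(-0.127)
s=telemetry.observe();print(s["time_s"],(s["tcp_pos"]-A)@n,s["tcp_pos"],s["wrist_force"],s["finger_gap"])
E
```

```text
3.3 -23.721391246320344 [617.97646593 -55.54485687 124.23569373] [-0.13471111  0.24433172 -0.73316095] 40.07041413185429
```

apply_moves([
  [[0.04,0,0,-0.006,0],[0.04,0,-0.045,-0.006,0],[0.04,0,-0.06,-0.023,0],[0.04,0,-0.06,-0.023,0],[0.04,0,-0.06,-0.023,0]],
])

```text
time_s: 3.8
tcp_pos: [614.0, -31.2, 184.1]
orientation: [-0.169, 2.139, -2.139]
wrist_force: [-0.1, -0.8, -1.2]
finger_gap: 39.9
```

```bash
python3 - <<'E'
from geo import *
from look import look
import cv2
look("a2",[("wrist",(190,170,150)),("wrist",(64,0,384))])
W=dict(np.load("wrist_a2.npz"))
s=telemetry.observe();print(s["time_s"],s["tcp_pos"])
for n,X in[("knobtop",(487.5,-52,150)),("axis",A)]:print(n,(proj(W,X)-[190,170])*8/3)
E
```

```text
3.9 [613.42981871 -32.57836614 182.80533033]
knobtop [170.24556928 689.74568625]
axis [170.69529708  89.18460618]
```

View pics/a2.png

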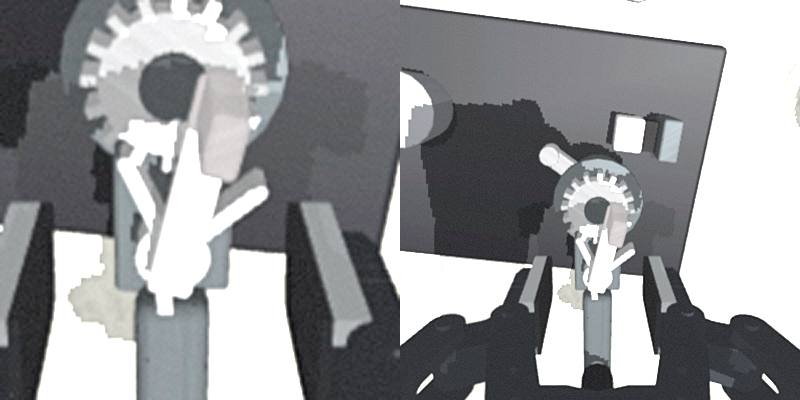

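```bash
cat >> geo.py <<'E'
def arc(ths,off=0,z=None,r=130,s=None):
    "rows for tool centre at handle angle th, with tool z=-n, relative to measured pose"
    s=s or telemetry.observe(); M=Ro.from_rotvec(s["orientation"]).as_matrix()
    z=s["tcp_pos"][2] if z is None else z
    for th in ths:
        u,n=hdir(th); P=A+r*u+off*n; P[2]=z; d=M.T@(P-s["tcp_pos"])/1000; zz=M.T@-n
        print([0.04]+d.round(4).tolist()+[float(np.arctan2(zz[0],zz[2]).round(3))],th)
def state():
    s=telemetry.observe(); d=s["tcp_pos"]-A; th=np.arctan2(d[1],-d[0])+YAW; u,n=hdir(th)
    print("t",s["time_s"],"th",th.round(3),"r",np.hypot(*d[:2]).round(1),"z",s["tcp_pos"][2].round(1),"Fn,u,z",(s["wrist_force"]@np.c_[n,u,[0,0,1]]).round(2),"gap",s["finger_gap"].round(1))
E
python3 - <<'E'
from geo import *
arc([-.127],z=182); arc([-.127],z=123); state()
E
```

```text
[0.04, 0.1284, 0.0012, -0.0003, -0.0] -0.127
[0.04, 0.1282, 0.0602, -0.0003, -0.0] -0.127Traceback (most recent call last):
  File "<stdin>", line 2, in <module>
  File "geo.py", line 25, in state
    print("t",s["time_s"],"th",th.round(3),"r",np.hypot(*d[:2]).round(1),"z",s["tcp_pos"][2].round(1),"Fn,u,z",(s["wrist_force"]@np.c_[n,u,[0,0,1]]).round(2),"gap",s["finger_gap"].round(1))
                                                                                                                                                                    ^^^^^^^^^^^^^^^^^^^^^
AttributeError: 'float' object has no attribute 'round'
```

apply_moves([
  [[0.04,0.045,0,0,0],[0.04,0.09,0,0,0],[0.04,0.128,0,0,0],[0.04,0.128,0,0,0],[0.04,0.128,0.03,0,0],[0.04,0.128,0.059,0,0],[0.04,0.128,0.059,0,0]],
])

```text
time_s: 4.6
tcp_pos: [485.3, -52.4, 121.6]
orientation: [-0.176, 2.146, -2.143]
wrist_force: [-0.3, -0.3, -0.2]
finger_gap: 40.0
```

```bash
sed -i 's/s\["finger_gap"\].round(1)/round(s["finger_gap"],1)/' geo.py; python3 - <<'E'
from geo import *
state(); arc([-.2,-.3,-.4,-.5,-.6,-.7,-.8,-.85,-.9,-.94,-.96],z=123)
E
```

```text
t 4.6 th -0.127 r 131.3 z 121.6 Fn,u,z [-0.3   0.35 -0.25] gap 40.0
[0.04, -0.0016, -0.0014, 0.0095, -0.074] -0.2
[0.04, -0.0032, -0.0014, 0.0224, -0.174] -0.3
[0.04, -0.0061, -0.0015, 0.035, -0.274] -0.4
[0.04, -0.0102, -0.0015, 0.0473, -0.374] -0.5
[0.04, -0.0156, -0.0016, 0.0592, -0.474] -0.6
[0.04, -0.0221, -0.0017, 0.0704, -0.574] -0.7
[0.04, -0.0297, -0.0018, 0.081, -0.674] -0.8
[0.04, -0.0338, -0.0018, 0.086, -0.724] -0.85
[0.04, -0.0383, -0.0019, 0.0907, -0.774] -0.9
[0.04, -0.042, -0.0019, 0.0944, -0.814] -0.94
[0.04, -0.0439, -0.0019, 0.0961, -0.834] -0.96
```

apply_moves([
  [[0.04,-0.0016,-0.001,0.0095,-0.074],[0.04,-0.0032,-0.001,0.0224,-0.174],[0.04,-0.006,-0.001,0.035,-0.274],[0.04,-0.01,-0.001,0.0473,-0.374],[0.04,-0.0156,-0.001,0.0592,-0.474],[0.04,-0.022,-0.001,0.0704,-0.574],[0.04,-0.0297,-0.001,0.081,-0.674],[0.04,-0.0338,-0.001,0.086,-0.724],[0.04,-0.0383,-0.001,0.0907,-0.774],[0.04,-0.042,-0.001,0.0944,-0.814],[0.04,-0.042,-0.001,0.0944,-0.814]],
])

```text
time_s: 5.7
tcp_pos: [545.2, -139.7, 126.9]
orientation: [-0.86, 1.637, -1.638]
wrist_force: [0.2, 0.0, -0.1]
finger_gap: 39.9
```

```bash
python3 - <<'E'
from geo import *
state()
from look import look
look("a3",[("top",(205,175,80)),("wrist",(64,0,384))])
arc([-.82,-.75,-.7,-.65,-.6,-.55,-.5,-.45,-.4,-.35,-.3,-.25],z=123)
E
```

```text
t 5.7 th -0.967 r 128.3 z 126.9 Fn,u,z [-0.16 -0.16 -0.15] gap 39.9
[0.04, 0.0009, 0.0037, -0.0181, 0.119] -0.82
[0.04, -0.0005, 0.0037, -0.0271, 0.189] -0.75
[0.04, -0.0019, 0.0037, -0.0334, 0.239] -0.7
[0.04, -0.0036, 0.0037, -0.0397, 0.289] -0.65
[0.04, -0.0056, 0.0037, -0.0459, 0.339] -0.6
[0.04, -0.0079, 0.0037, -0.052, 0.389] -0.55
[0.04, -0.0106, 0.0037, -0.0579, 0.439] -0.5
[0.04, -0.0135, 0.0037, -0.0637, 0.489] -0.45
[0.04, -0.0167, 0.0036, -0.0694, 0.539] -0.4
[0.04, -0.0201, 0.0036, -0.0749, 0.589] -0.35
[0.04, -0.0239, 0.0036, -0.0802, 0.639] -0.3
[0.04, -0.0279, 0.0036, -0.0853, 0.689] -0.25
```

View pics/a3.png

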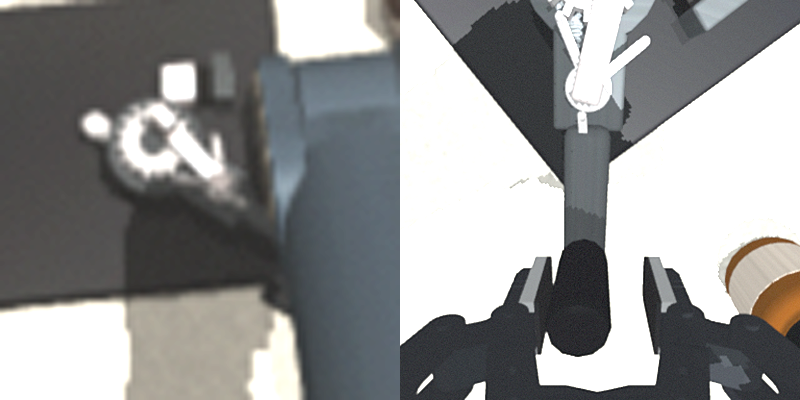

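Handle is back at about -0.9 with the cam untouched (still at (95,124)) and the knob between the pads. Now the drive stroke.

apply_moves([
  [[0.04,0.0009,0.003,-0.0181,0.119],[0.04,-0.0005,0.003,-0.0271,0.189],[0.04,-0.002,0.003,-0.0334,0.239],[0.04,-0.0036,0.003,-0.0397,0.289],[0.04,-0.0056,0.003,-0.0459,0.339],[0.04,-0.008,0.003,-0.052,0.389],[0.04,-0.0106,0.003,-0.0579,0.439],[0.04,-0.012,0.003,-0.0608,0.464]],
])

```text
time_s: 6.6
tcp_pos: [500.8, -94.4, 123.7]
orientation: [-0.499, 1.937, -1.939]
wrist_force: [2.0, -2.1, -1.9]
finger_gap: 40.0
```

```bash
python3 - <<'E'
from geo import *
state()
arc([-.45,-.43,-.41,-.39,-.37,-.35,-.33,-.31,-.29,-.27,-.25],z=123)
E
```

```text
t 6.6 th -0.471 r 130.2 z 123.7 Fn,u,z [-2.84 -0.71 -1.92] gap 40.0
[0.04, -0.0002, 0.0007, -0.0028, 0.026] -0.45
[0.04, -0.0003, 0.0007, -0.0054, 0.046] -0.43
[0.04, -0.0004, 0.0007, -0.008, 0.066] -0.41
[0.04, -0.0006, 0.0007, -0.0105, 0.086] -0.39
[0.04, -0.0009, 0.0007, -0.0131, 0.106] -0.37
[0.04, -0.0012, 0.0007, -0.0157, 0.126] -0.35
[0.04, -0.0015, 0.0007, -0.0183, 0.146] -0.33
[0.04, -0.0019, 0.0007, -0.0209, 0.166] -0.31
[0.04, -0.0024, 0.0007, -0.0234, 0.186] -0.29
[0.04, -0.0029, 0.0007, -0.026, 0.206] -0.27
[0.04, -0.0035, 0.0007, -0.0285, 0.226] -0.25
```

apply_moves([
  [[0.04,-0.0002,0,-0.0028,0.026],[0.04,-0.0003,0,-0.0054,0.046],[0.04,-0.0004,0,-0.008,0.066],[0.04,-0.0006,0,-0.0105,0.086],[0.04,-0.001,0,-0.0131,0.106],[0.04,-0.0012,0,-0.0157,0.126]],
])

```text
time_s: 7.2
tcp_pos: [495.7, -82.4, 123.7]
orientation: [-0.381, 2.011, -2.017]
wrist_force: [4.8, -6.6, -1.9]
finger_gap: 40.0
```

```bash
python3 - <<'E'
from geo import *
state()
from look import look
look("a4",[("top",(205,175,80)),("wrist",(64,0,384))])
state()
arc([-.35,-.33,-.31,-.29,-.27,-.25,-.23,-.21,-.19],z=123)
E
```

```text
t 7.2 th -0.371 r 129.6 z 123.7 Fn,u,z [-7.9  -1.86 -1.88] gap 40.0
t 7.3 th -0.367 r 129.6 z 123.7 Fn,u,z [-6.11 -1.04 -1.54] gap 39.9
[0.04, 0.0004, 0.0007, -0.0022, -0.001] -0.35
[0.04, 0.0004, 0.0007, -0.0048, 0.019] -0.33
[0.04, 0.0003, 0.0007, -0.0074, 0.039] -0.31
[0.04, 0.0002, 0.0007, -0.01, 0.059] -0.29
[0.04, -0.0, 0.0007, -0.0126, 0.079] -0.27
[0.04, -0.0002, 0.0007, -0.0152, 0.099] -0.25
[0.04, -0.0005, 0.0006, -0.0178, 0.119] -0.23
[0.04, -0.0009, 0.0006, -0.0203, 0.139] -0.21
[0.04, -0.0012, 0.0006, -0.0229, 0.159] -0.19
```

View pics/a4.png

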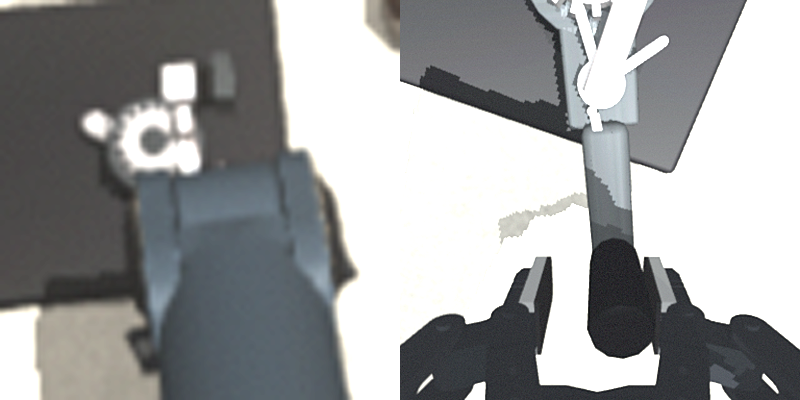

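Driving has started: about 7.9 N moving and 6.1 N stopped, at tool angle -0.37. Geometry puts contact about 1.0 rad later, so I'll continue in stages.

```bash
python3 - <<'E'
from geo import *
arc(np.arange(-.34,.11,.04).round(2),z=123.4)
E
```

```text
[0.04, 0.0004, 0.0003, -0.0035, 0.009] -0.34
[0.04, 0.0002, 0.0003, -0.0087, 0.049] -0.3
[0.04, -0.0001, 0.0003, -0.0139, 0.089] -0.26
[0.04, -0.0007, 0.0002, -0.019, 0.129] -0.22
[0.04, -0.0015, 0.0002, -0.0242, 0.169] -0.18
[0.04, -0.0024, 0.0002, -0.0293, 0.209] -0.14
[0.04, -0.0036, 0.0002, -0.0344, 0.249] -0.1
[0.04, -0.005, 0.0002, -0.0394, 0.289] -0.06
[0.04, -0.0066, 0.0002, -0.0443, 0.329] -0.02
[0.04, -0.0083, 0.0002, -0.0492, 0.369] 0.02
[0.04, -0.0103, 0.0002, -0.054, 0.409] 0.06
[0.04, -0.0125, 0.0001, -0.0588, 0.449] 0.1
```

apply_moves([
  [[0.04,0.0004,0,-0.0035,0.009],[0.04,0.0002,0,-0.0087,0.049],[0.04,0,0,-0.0139,0.089],[0.04,-0.0007,0,-0.019,0.129],[0.04,-0.0015,0,-0.0242,0.169],[0.04,-0.0024,0,-0.0293,0.209],[0.04,-0.0036,0,-0.0344,0.249],[0.04,-0.005,0,-0.0394,0.289],[0.04,-0.0066,0,-0.0443,0.329],[0.04,-0.0083,0,-0.0492,0.369]],
])

```text
time_s: 8.3
tcp_pos: [485.2, -33.8, 123.7]
orientation: [-0.004, 2.213, -2.219]
wrist_force: [4.1, -6.7, -2.0]
finger_gap: 39.8
```

```bash
python3 - <<'E'
from geo import *
state()
from look import look
look("a5",[("top",(205,175,80))])
state()
arc(np.arange(.04,.27,.02).round(2),z=123.4)
E
```

```text
t 8.3 th 0.015 r 129.8 z 123.7 Fn,u,z [-6.76 -4.01 -1.95] gap 39.8
t 8.35 th 0.024 r 130.0 z 123.7 Fn,u,z [-6.91 -3.62 -1.68] gap 40.2
[0.04, -0.0, 0.0003, -0.0021, 0.018] 0.04
[0.04, -0.0001, 0.0003, -0.0047, 0.038] 0.06
[0.04, -0.0002, 0.0003, -0.0073, 0.058] 0.08
[0.04, -0.0004, 0.0003, -0.0099, 0.078] 0.1
[0.04, -0.0006, 0.0002, -0.0125, 0.098] 0.12
[0.04, -0.0009, 0.0002, -0.0151, 0.118] 0.14
[0.04, -0.0012, 0.0002, -0.0177, 0.138] 0.16
[0.04, -0.0016, 0.0002, -0.0202, 0.158] 0.18
[0.04, -0.002, 0.0002, -0.0228, 0.178] 0.2
[0.04, -0.0025, 0.0002, -0.0253, 0.198] 0.22
[0.04, -0.0031, 0.0002, -0.0279, 0.218] 0.24
[0.04, -0.0037, 0.0002, -0.0304, 0.238] 0.26
```

View pics/a5.png

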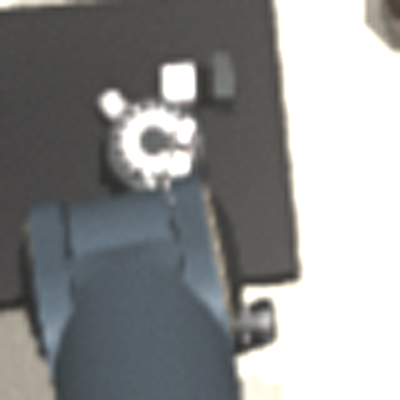

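The cam tip is now at (112,103) in the crop and the block is still at (178,82).

```bash
python3 - <<'E'
from geo import *
T=dict(np.load("top_a5.npz"));tp=lambda x,y:(205+(x+.5)/5-.5,175+(y+.5)/5-.5)
c,s=np.cos(YAW),np.sin(YAW)
B=np.array([615,-33.])
for p in[(95,124),(112,103),(178,82),(163,82)]:
    d=onz(T,*tp(*p),50)[:2]-B;e=np.array([c*d[0]+s*d[1],-s*d[0]+c*d[1]]);print(p,e.round(1),np.hypot(*e).round(1),np.arctan2(e[1],e[0]).round(3))
E
```

```text
(95, 124) [21. 38.] 43.4 1.066
(112, 103) [33.8 26.2] 42.8 0.658
(178, 82) [ 44.1 -17.1] 47.3 -0.371
(163, 82) [44.9 -7.5] 45.5 -0.166
```

apply_moves([
  [[0.04,0,0,-0.0021,0.018],[0.04,-0.0002,0,-0.0073,0.058],[0.04,-0.0006,0,-0.0125,0.098],[0.04,-0.0012,0,-0.0177,0.138],[0.04,-0.002,0,-0.0228,0.178],[0.04,-0.003,0,-0.0279,0.218],[0.04,-0.0037,0,-0.0304,0.238]],
])

```text
time_s: 9.05
tcp_pos: [488.2, -3.4, 123.7]
orientation: [-0.245, -2.098, 2.103]
wrist_force: [3.0, -9.1, -0.1]
finger_gap: 40.1
```

```bash
python3 - <<'E'
from geo import *
state()
arc(np.arange(.28,.51,.02).round(2),z=123.4)
E
```

```text
t 9.05 th 0.251 r 130.0 z 123.7 Fn,u,z [-8.21 -4.96 -0.1 ] gap 40.1
[0.04, -0.0, 0.0003, -0.0038, 0.021] 0.28
[0.04, -0.0001, 0.0002, -0.0064, 0.041] 0.3
[0.04, -0.0003, 0.0002, -0.009, 0.061] 0.32
[0.04, -0.0004, 0.0002, -0.0115, 0.081] 0.34
[0.04, -0.0007, 0.0002, -0.0141, 0.101] 0.36
[0.04, -0.001, 0.0002, -0.0167, 0.121] 0.38
[0.04, -0.0013, 0.0002, -0.0193, 0.141] 0.4
[0.04, -0.0017, 0.0002, -0.0219, 0.161] 0.42
[0.04, -0.0021, 0.0002, -0.0244, 0.181] 0.44
[0.04, -0.0026, 0.0002, -0.027, 0.201] 0.46
[0.04, -0.0032, 0.0002, -0.0295, 0.221] 0.48
[0.04, -0.0038, 0.0002, -0.0321, 0.241] 0.5
```

apply_moves([
  [[0.04,0,0,-0.0038,0.021],[0.04,-0.0002,0,-0.0077,0.051],[0.04,-0.0004,0,-0.0115,0.081],[0.04,-0.0007,0,-0.0141,0.101],[0.04,-0.001,0,-0.0167,0.121],[0.04,-0.0013,0,-0.0193,0.141],[0.04,-0.0017,0,-0.0219,0.161],[0.04,-0.002,0,-0.0244,0.181]],
])

```text
time_s: 9.85
tcp_pos: [494.4, 19.1, 123.4]
orientation: [-0.417, -1.991, 1.999]
wrist_force: [0.2, -8.6, 1.9]
finger_gap: 39.8
```

```bash
python3 - <<'E'
from geo import *
state()
arc(np.arange(.45,.67,.01).round(2),z=123.4)
E
```

```text
t 9.85 th 0.43 r 131.0 z 123.4 Fn,u,z [-7.82 -3.57  1.87] gap 39.8
[0.04, -0.001, -0.0, -0.0026, 0.009] 0.45
[0.04, -0.001, -0.0, -0.0039, 0.019] 0.46
[0.04, -0.001, -0.0, -0.0052, 0.029] 0.47
[0.04, -0.0011, -0.0, -0.0065, 0.039] 0.48
[0.04, -0.0012, -0.0, -0.0078, 0.049] 0.49
[0.04, -0.0012, -0.0, -0.0091, 0.059] 0.5
[0.04, -0.0013, -0.0, -0.0104, 0.069] 0.51
[0.04, -0.0014, -0.0001, -0.0117, 0.079] 0.52
[0.04, -0.0015, -0.0001, -0.013, 0.089] 0.53
[0.04, -0.0016, -0.0001, -0.0143, 0.099] 0.54
[0.04, -0.0018, -0.0001, -0.0156, 0.109] 0.55
[0.04, -0.0019, -0.0001, -0.0169, 0.119] 0.56
[0.04, -0.0021, -0.0001, -0.0182, 0.129] 0.57
[0.04, -0.0023, -0.0001, -0.0194, 0.139] 0.58
[0.04, -0.0024, -0.0001, -0.0207, 0.149] 0.59
[0.04, -0.0026, -0.0001, -0.022, 0.159] 0.6
[0.04, -0.0029, -0.0001, -0.0233, 0.169] 0.61
[0.04, -0.0031, -0.0001, -0.0246, 0.179] 0.62
[0.04, -0.0033, -0.0001, -0.0259, 0.189] 0.63
[0.04, -0.0036, -0.0001, -0.0271, 0.199] 0.64
[0.04, -0.0038, -0.0001, -0.0284, 0.209] 0.65
[0.04, -0.0041, -0.0001, -0.0297, 0.219] 0.66
[0.04, -0.0044, -0.0001, -0.0309, 0.229] 0.67
```

apply_moves([
  [[0.04,-0.001,0,-0.0026,0.009],[0.04,-0.001,0,-0.0046,0.024],[0.04,-0.0011,0,-0.0065,0.039],[0.04,-0.0012,0,-0.0084,0.054],[0.04,-0.0013,0,-0.0104,0.069],[0.04,-0.0014,0,-0.0117,0.079],[0.04,-0.0015,0,-0.013,0.089]],
])

```text
time_s: 10.55
tcp_pos: [499.7, 30.6, 123.2]
orientation: [-0.493, -1.936, 1.945]
wrist_force: [-1.6, -8.1, 4.2]
finger_gap: 40.1
```

```bash
python3 - <<'E'
from geo import *
state()
from look import look
look("a6",[("top",(205,175,80))])
state()
arc(np.arange(.54,.71,.01).round(2),z=123.4)
E
```

```text
t 10.55 th 0.526 r 131.2 z 123.2 Fn,u,z [-7.94 -2.46  4.24] gap 40.1
t 10.6 th 0.529 r 131.3 z 123.3 Fn,u,z [-7.49 -2.61  3.77] gap 40.3
[0.04, -0.0013, -0.0001, -0.0015, 0.011] 0.54
[0.04, -0.0013, -0.0001, -0.0028, 0.021] 0.55
[0.04, -0.0013, -0.0001, -0.0041, 0.031] 0.56
[0.04, -0.0014, -0.0002, -0.0054, 0.041] 0.57
[0.04, -0.0014, -0.0002, -0.0067, 0.051] 0.58
[0.04, -0.0015, -0.0002, -0.008, 0.061] 0.59
[0.04, -0.0016, -0.0002, -0.0093, 0.071] 0.6
[0.04, -0.0017, -0.0002, -0.0106, 0.081] 0.61
[0.04, -0.0018, -0.0002, -0.0119, 0.091] 0.62
[0.04, -0.0019, -0.0002, -0.0132, 0.101] 0.63
[0.04, -0.0021, -0.0002, -0.0144, 0.111] 0.64
[0.04, -0.0022, -0.0002, -0.0157, 0.121] 0.65
[0.04, -0.0024, -0.0002, -0.017, 0.131] 0.66
[0.04, -0.0025, -0.0002, -0.0183, 0.141] 0.67
[0.04, -0.0027, -0.0002, -0.0196, 0.151] 0.68
[0.04, -0.0029, -0.0002, -0.0209, 0.161] 0.69
[0.04, -0.0032, -0.0002, -0.0222, 0.171] 0.7
```

View pics/a6.png

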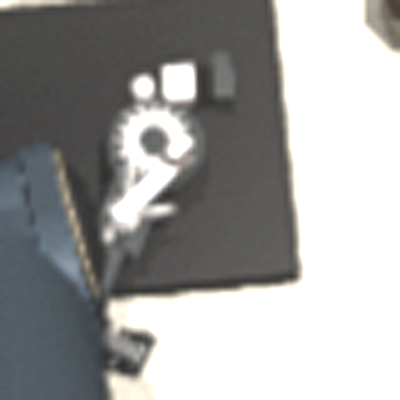

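The cam tip at (143,86) is about 7 px short of the block, so roughly 0.1 rad remains. From here I'll move slowly.

apply_moves([
  [[0.04,-0.0005,0,-0.0015,0.011],[0.04,-0.001,0,-0.0028,0.021],[0.04,-0.0013,0,-0.0041,0.031],[0.04,-0.0014,0,-0.0054,0.041],[0.04,-0.0014,0,-0.0067,0.051],[0.04,-0.0015,0,-0.008,0.061]],
])

```text
time_s: 11.2
tcp_pos: [503.6, 37.2, 123.0]
orientation: [-0.543, -1.896, 1.907]
wrist_force: [-4.1, -6.9, 6.3]
finger_gap: 39.9
```

```bash
python3 - <<'E'
from geo import *
state()
arc(np.arange(.59,.7,.01).round(2),z=123.4)
E
```

```text
t 11.2 th 0.585 r 131.2 z 123.0 Fn,u,z [-8.03 -0.1   6.29] gap 39.9
[0.04, -0.0012, -0.0004, -0.0007, -0.0] 0.59
[0.04, -0.0012, -0.0004, -0.002, 0.01] 0.6
[0.04, -0.0012, -0.0004, -0.0033, 0.02] 0.61
[0.04, -0.0012, -0.0004, -0.0046, 0.03] 0.62
[0.04, -0.0013, -0.0004, -0.0059, 0.04] 0.63
[0.04, -0.0013, -0.0004, -0.0072, 0.05] 0.64
[0.04, -0.0014, -0.0004, -0.0085, 0.06] 0.65
[0.04, -0.0015, -0.0004, -0.0098, 0.07] 0.66
[0.04, -0.0016, -0.0005, -0.0111, 0.08] 0.67
[0.04, -0.0017, -0.0005, -0.0124, 0.09] 0.68
[0.04, -0.0018, -0.0005, -0.0137, 0.1] 0.69
```

apply_moves([
  [[0.04,-0.0005,-0.0003,-0.001,0],[0.04,-0.0008,-0.0006,-0.002,0.01],[0.04,-0.001,-0.001,-0.0033,0.02]],
])

```text
time_s: 11.5
tcp_pos: [505.0, 39.5, 123.1]
orientation: [-0.557, -1.882, 1.895]
wrist_force: [-4.7, -7.3, -0.6]
finger_gap: 39.8
```

```bash
python3 - <<'E'
from geo import *
state()
arc(np.arange(.61,.7,.01).round(2),z=124)
E
```

```text
t 11.5 th 0.605 r 131.2 z 123.1 Fn,u,z [-8.67 -0.05 -0.56] gap 39.8
[0.04, -0.0012, -0.0009, -0.0006, -0.0] 0.61
[0.04, -0.0012, -0.0009, -0.0019, 0.01] 0.62
[0.04, -0.0012, -0.0009, -0.0032, 0.02] 0.63
[0.04, -0.0012, -0.0009, -0.0045, 0.03] 0.64
[0.04, -0.0013, -0.0009, -0.0058, 0.04] 0.65
[0.04, -0.0013, -0.0009, -0.0071, 0.05] 0.66
[0.04, -0.0014, -0.0009, -0.0084, 0.06] 0.67
[0.04, -0.0015, -0.0009, -0.0097, 0.07] 0.68
[0.04, -0.0016, -0.001, -0.011, 0.08] 0.69
```

apply_moves([
  [[0.04,0,0,-0.0013,0.01],[0.04,0,0,-0.0026,0.02]],
])

```text
time_s: 11.7
tcp_pos: [506.4, 41.6, 123.1]
orientation: [-0.574, -1.87, 1.882]
wrist_force: [-5.3, -7.0, 1.9]
finger_gap: 40.1
```

```bash
python3 -c "
from geo import *
state()"
```

```text
t 11.7 th 0.625 r 131.2 z 123.1 Fn,u,z [-8.76  0.48  1.9 ] gap 40.1
```

apply_moves([
  [[0.04,0,0,-0.0013,0.01],[0.04,0,0,-0.0026,0.02]],
])

```text
time_s: 11.9
tcp_pos: [507.9, 43.8, 123.1]
orientation: [-0.591, -1.857, 1.87]
wrist_force: [-4.8, -7.4, 2.8]
finger_gap: 39.7
```

```bash
python3 -c "
from geo import *
state()"
```

```text
t 11.9 th 0.645 r 131.2 z 123.1 Fn,u,z [-8.76 -0.35  2.76] gap 39.7
```

apply_moves([
  [[0.04,0,0,-0.001,0.008],[0.04,0,0,-0.002,0.016]],
])

```text
time_s: 12.1
tcp_pos: [509.1, 45.5, 123.1]
orientation: [-0.604, -1.847, 1.86]
wrist_force: [-4.8, -5.3, 2.0]
finger_gap: 39.9
```

```bash
python3 -c "
from geo import *
state()"
```

```text
t 12.1 th 0.661 r 131.2 z 123.1 Fn,u,z [-7.12  0.79  2.01] gap 39.9
```

apply_moves([
  [[0.04,0,0,-0.001,0.008],[0.04,0,0,-0.002,0.016]],
])

```text
time_s: 12.3
tcp_pos: [510.2, 46.9, 123.1]
orientation: [-0.617, -1.837, 1.85]
wrist_force: [-4.6, -7.8, 1.4]
finger_gap: 40.2
```

```bash
python3 -c "
from geo import *
state()"
```

```text
t 12.3 th 0.674 r 131.2 z 123.1 Fn,u,z [-8.97 -1.    1.43] gap 40.2
```

apply_moves([
  [[0.04,0,0,-0.001,0.008],[0.04,0,0,-0.002,0.016]],
])

```text
time_s: 12.5
tcp_pos: [511.3, 48.3, 123.0]
orientation: [-0.63, -1.826, 1.84]
wrist_force: [-5.5, -7.4, 2.3]
finger_gap: 39.6
```

```bash
python3 -c "
from geo import *
state()"
```

```text
t 12.5 th 0.688 r 131.2 z 123.0 Fn,u,z [-9.24 -0.23  2.33] gap 39.6
```

apply_moves([
  [[0.04,0,0,-0.001,0.008],[0.04,0,0,-0.002,0.016]],
])

```text
time_s: 12.7
tcp_pos: [512.4, 49.6, 123.0]
orientation: [-0.643, -1.815, 1.83]
wrist_force: [-6.2, -8.2, 2.9]
finger_gap: 40.2
```

```bash
python3 -c "
from geo import *
state()"
```

```text
t 12.7 th 0.701 r 131.1 z 123.0 Fn,u,z [-10.23  -0.26   2.94] gap 40.2
```

apply_moves([
  [[0.04,0,0,-0.001,0.008],[0.04,0,0,-0.002,0.016]],
])

```text
time_s: 12.9
tcp_pos: [513.5, 50.9, 123.0]
orientation: [-0.655, -1.804, 1.82]
wrist_force: [-6.8, -9.4, 2.5]
finger_gap: 40.0
```

```bash
python3 -c "
from geo import *
state()"
```

```text
t 12.9 th 0.714 r 131.0 z 123.0 Fn,u,z [-11.59  -0.68   2.47] gap 40.0
```

apply_moves([
  [[0.04,0,0,-0.001,0.008]],
])

```text
time_s: 13.0
tcp_pos: [514.1, 51.6, 123.0]
orientation: [-0.662, -1.799, 1.815]
wrist_force: [-7.1, -9.0, 2.9]
finger_gap: 39.8
```

```bash
python3 -c "
from geo import *
state()"
```

```text
t 13.0 th 0.721 r 131.0 z 123.0 Fn,u,z [-11.42  -0.26   2.9 ] gap 39.8
```

apply_moves([
  [[0.04,0,0,-0.001,0.008],[0.04,0,0,-0.002,0.014]],
])

```text
time_s: 13.2
tcp_pos: [515.2, 52.9, 123.0]
orientation: [-0.672, -1.789, 1.806]
wrist_force: [-6.8, -8.6, 4.1]
finger_gap: 39.7
```

```bash
python3 -c "
from geo import *
state()"
```

```text
t 13.2 th 0.734 r 131.0 z 123.0 Fn,u,z [-10.91  -0.39   4.06] gap 39.7
```

apply_moves([
  [[0.04,0,0,-0.0007,0.005]],
])

```text
time_s: 13.3
tcp_pos: [515.6, 53.4, 122.9]
orientation: [-0.676, -1.786, 1.803]
wrist_force: [-6.3, -9.2, 4.2]
finger_gap: 40.0
```

```bash
python3 - <<'E'
from geo import *
from look import look
state(); look("a7",[("top",(205,175,80)),("wrist",(64,0,384))]); state()
E
```

```text
t 13.3 th 0.738 r 131.0 z 122.9 Fn,u,z [-11.07  -1.17   4.21] gap 40.0
t 13.4 th 0.739 r 131.0 z 123.0 Fn,u,z [-10.77  -0.39   3.57] gap 40.1
```

View pics/a7.png

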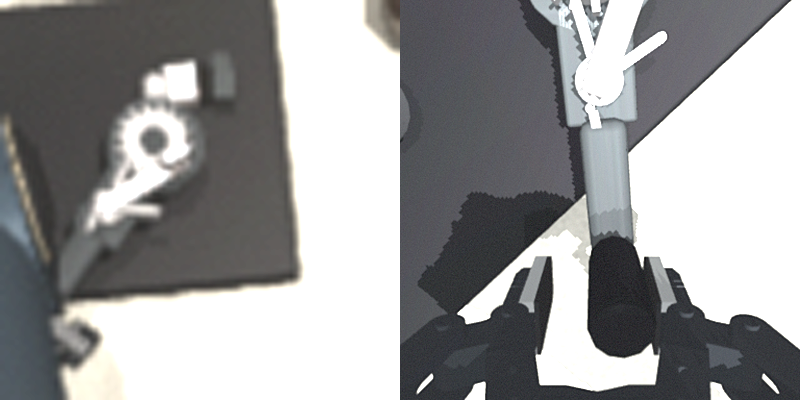

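```bash
python3 - <<'E'
from geo import *
from cell import vision
f=lambda c:c["color"].astype(float).mean(2)
def edge(i):
    p=i[189:194,240:249].mean(0)   # from block across its right edge
    q=i[186:188,240:249]
    return p
base=[f(np.load(n+".npz")) for n in("top0","top_a3","top_a4","top_a5","top_a6")]
now=[f(np.load("top_a7.npz"))]+[f(vision.capture("top")) for _ in range(6)]
for i in base: print("b",edge(i).round())
for i in now: print("n",edge(i).round())
state()
E
```

```text
b [174. 176. 176. 150.  46.  23.  26.  35.  54.]
b [187. 189. 189. 162.  49.  23.  26.  36.  57.]
b [183. 185. 185. 158.  48.  23.  26.  36.  56.]
b [182. 184. 184. 157.  48.  25.  27.  36.  56.]
b [181. 182. 182. 156.  48.  24.  27.  36.  56.]
n [180. 181. 183. 163.  71.  28.  26.  36.  56.]
n [180. 181. 183. 164.  73.  28.  26.  36.  56.]
n [180. 181. 183. 164.  73.  28.  26.  37.  55.]
n [180. 181. 182. 163.  73.  28.  26.  36.  55.]
n [180. 181. 183. 164.  74.  28.  26.  36.  56.]
n [180. 181. 183. 163.  73.  28.  26.  36.  56.]
n [180. 181. 183. 164.  73.  28.  26.  36.  56.]
t 13.7 th 0.739 r 131.1 z 123.0 Fn,u,z [-11.68  -0.45   3.62] gap 40.0
```

```bash
python3 - <<'E'
from geo import *
from cell import vision
f=lambda c:c["color"].astype(float).mean(2)
b=f(np.load("top_a6.npz"));F=[]
for k in range(10):
    n=f(vision.capture("top"));s=telemetry.observe();F.append(s["wrist_force"]@hdir(.739)[1])
print(np.mean(F),np.std(F),s["time_s"])
print((b[186:197,237:248]).round().astype(int));print((n[186:197,237:248]).round().astype(int))
s0=f(np.load("scene_a1.npz"));c=vision.capture("scene");np.savez("scene_a8.npz",**c);s1=f(c)
X=np.array([659,-49,50.]);p=proj(c,X).round().astype(int);print(p)
print(s0[p[1]-4:p[1]+5,p[0]-7:p[0]+8].astype(int));print(s1[p[1]-4:p[1]+5,p[0]-7:p[0]+8].astype(int))
E
```

```text
-11.009090057904222 0.5521420316487298 14.2
[[ 34  33  33  35  36  38  38  36  36  39  46]
 [ 40  53  56  64  73  79  68  37  34  37  46]
 [ 83 142 144 148 152 149 115  40  29  32  40]
 [ 99 176 180 179 181 178 144  45  25  28  38]
 [ 96 178 180 180 182 182 155  47  23  28  37]
 [ 96 178 180 180 183 183 159  49  24  27  36]
 [ 95 178 182 182 183 184 162  50  24  27  36]
 [ 92 173 182 183 183 183 160  51  25  27  35]
 [ 68 128 150 148 143 138 114  42  24  24  29]
 [ 59  81  89  85  80  75  59  31  24  22  23]
 [ 85  97  66  56  55  50  39  28  27  28  29]]
[[ 34  33  34  35  35  40  43  35  36  39  46]
 [ 38  50  55  64  72  91  98  42  33  36  45]
 [ 75 134 143 148 151 158 145  48  28  31  41]
 [ 87 149 176 178 179 183 160  55  24  27  36]
 [119 138 176 180 181 183 161  59  25  27  37]
 [141 142 177 179 181 183 162  67  27  26  36]
 [139 136 178 181 182 184 166  86  30  25  36]
 [130 131 177 182 182 183 167 101  35  25  36]
 [ 97 103 148 146 142 137 122  77  29  23  29]
 [ 81  66  90  85  79  73  65  49  24  23  23]
 [101  69  78  62  52  46  42  37  29  28  29]]
[265 219]
[[ 18  14 
[... 425 characters left out ...]
  19]
 [ 40  34  22  21  46  84 114 125 128 127 124 116  95  58  21]
 [ 41  35  23  19  35  67  96 108 109 109 104  96  76  45  22]]
[[ 18  15  10  13  20  25  28  34  42  51  62  72  78  79  72]
 [ 27  15  13  24  40  52  61  69  80  87  89  91  95  98  92]
 [ 32  23  19  42  71  90 100 103 112 116 112 105 102 104 102]
 [ 34  21  25  53  89 115 123 123 126 128 121 111 106 105 105]
 [ 35  23  24  53  91 120 130 129 129 128 126 117 108 105 102]
 [ 37  29  19  45  87 117 129 130 128 131 127 118 103  99  95]
 [ 41  33  22  36  73 110 126 130 130 130 125 114  92  83  78]
 [ 41  35  26  27  59  95 121 128 126 125 120 106  82  64  56]
 [ 39  34  23  19  47  82 107 113 109 107 102  88  72  51  39]]
```

apply_moves([
  [[0.04,0,0,-0.001,0.007],[0.04,0,0,-0.002,0.014]],
])

```text
time_s: 14.45
tcp_pos: [516.7, 54.6, 122.9]
orientation: [-0.687, -1.776, 1.794]
wrist_force: [-7.4, -10.1, 3.0]
finger_gap: 39.9
```

```bash
cat > blk.py <<'E'
from geo import *
from cell import vision
f=lambda c:c["color"].astype(float).mean(2)
def sh(b,n,rows,cols,sgn):
    r=[]
    for y in rows:
        p,q=b[y,cols],n[y,cols]; r.append(sgn*(q-p).sum()/(p.max()-p.min()))
    return np.mean(r)
def meas(k=8):
    state();F=[];N=[];S=[]
    bt=f(np.load("top_a6.npz"));bs=f(np.load("scene_a1.npz"))
    for i in range(k):
        N.append(f(vision.capture("top")));F.append(telemetry.observe()["wrist_force"]@hdir(.74)[1])
    s=f(vision.capture("scene"));n=np.mean(N,0)
    print("Fstop",np.mean(F).round(2),"top mm",(sh(bt,n,range(188,195),slice(241,247),1)*3.07).round(2),"scene mm",(sh(bs,s,range(217,224),slice(260,265),1)*2.85).round(2))
    state()
E
python3 -c "
from blk import *
n=f(np.load('top_a7.npz'));print(sh(f(np.load('top_a6.npz')),n,range(188,195),slice(241,247),1)*3.07, sh(f(np.load('scene_a1.npz')),f(np.load('scene_a8.npz')),range(217,224),slice(260,265),1)*2.85)
meas()"
```

```text
0.7647631849552818 1.1580665796626015
t 14.45 th 0.751 r 131.0 z 122.9 Fn,u,z [-12.48  -1.15   3.03] gap 39.9
Fstop -11.43 top mm 1.04 scene mm 1.51
t 14.9 th 0.752 r 131.0 z 123.0 Fn,u,z [-11.45  -0.3    3.64] gap 39.7
```

apply_moves([
  [[0.04,0,0,-0.001,0.007],[0.04,0,0,-0.002,0.014]],
])

```text
time_s: 15.1
tcp_pos: [517.8, 55.9, 122.9]
orientation: [-0.697, -1.766, 1.786]
wrist_force: [-7.4, -10.2, 4.4]
finger_gap: 40.3
```

```bash
python3 -c "
from blk import *
meas()"
```

```text
t 15.1 th 0.764 r 131.0 z 122.9 Fn,u,z [-12.53  -1.32   4.43] gap 40.3
Fstop -11.97 top mm 1.38 scene mm 1.74
t 15.55 th 0.765 r 131.0 z 122.9 Fn,u,z [-11.42  -0.6    4.63] gap 40.0
```

apply_moves([
  [[0.04,0,0,-0.001,0.007],[0.04,0,0,-0.002,0.014]],
])

```text
time_s: 15.75
tcp_pos: [519.0, 57.1, 122.9]
orientation: [-0.708, -1.756, 1.777]
wrist_force: [-7.6, -10.5, 4.8]
finger_gap: 40.1
```

```bash
python3 -c "
from blk import *
meas(12)"
```

```text
t 15.75 th 0.777 r 131.0 z 122.9 Fn,u,z [-12.88  -1.59   4.81] gap 40.1
Fstop -13.0 top mm 1.78 scene mm 2.04
t 16.4 th 0.779 r 131.0 z 122.9 Fn,u,z [-12.08  -0.76   4.67] gap 39.9
```

apply_moves([
  [[0.04,0,0,0.002,0],[0.04,0,0,0.005,0],[0.04,0,0,0.009,0],[0.04,0,0,0.009,0],[0.04,0,0,0.009,0]],
])

```text
time_s: 16.9
tcp_pos: [515.0, 51.8, 123.2]
orientation: [-0.712, -1.762, 1.775]
wrist_force: [-2.6, -8.1, 0.1]
finger_gap: 40.2
```

```bash
python3 -c "
from blk import *
meas()
meas()"
```

```text
t 16.9 th 0.726 r 130.4 z 123.2 Fn,u,z [-7.86 -3.2   0.11] gap 40.2
Fstop -7.83 top mm 1.84 scene mm 2.4
t 17.35 th 0.727 r 130.5 z 123.2 Fn,u,z [-8.2  -3.36  0.21] gap 39.8
t 17.35 th 0.727 r 130.5 z 123.2 Fn,u,z [-8.2  -3.36  0.21] gap 39.8
Fstop -8.07 top mm 1.84 scene mm 2.4
t 17.8 th 0.727 r 130.5 z 123.2 Fn,u,z [-8.47 -3.2   1.03] gap 40.1
```

apply_moves([
  [[0.04,0,0,0.004,0],[0.04,0,0,0.008,0],[0.04,0,0,0.01,0],[0.04,0,0,0.01,0]],
])

```text
time_s: 18.2
tcp_pos: [509.8, 47.6, 123.9]
orientation: [-0.713, -1.77, 1.772]
wrist_force: [-1.8, -3.0, -1.8]
finger_gap: 39.8
```

```bash
python3 - <<'E'
from blk import *
meas()
import cv2
c=vision.capture("wrist")
cv2.imwrite("pics/a9.png",c["color"][:,:,::-1])
E
```

```text
t 18.2 th 0.677 r 131.9 z 123.9 Fn,u,z [-3.49 -0.38 -1.77] gap 39.8
Fstop -4.05 top mm 1.88 scene mm 2.39
t 18.65 th 0.682 r 132.0 z 123.9 Fn,u,z [-4.27  1.8  -3.68] gap 40.3
```

View pics/a9.png

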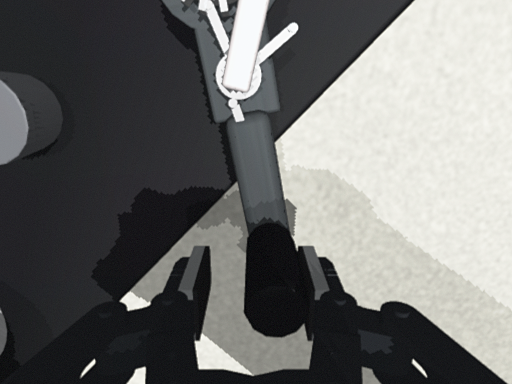

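apply_moves([
  [[0.04,0,0,0.003,0],[0.04,0,0,0.006,0],[0.04,0,0,0.006,0]],
])

```text
time_s: 19.0
tcp_pos: [507.8, 43.9, 125.0]
orientation: [-0.718, -1.774, 1.771]
wrist_force: [0.4, -1.3, -0.8]
finger_gap: 39.8
```

```bash
python3 -c "
from blk import *
meas()"
```

```text
t 19.0 th 0.645 r 131.3 z 125.0 Fn,u,z [-0.83 -1.07 -0.81] gap 39.8
Fstop -0.57 top mm 1.94 scene mm 2.36
t 19.45 th 0.643 r 132.0 z 124.5 Fn,u,z [-0.37  0.53  0.23] gap 39.7
```

apply_moves([
  [[0.06,0,0,0.003,0],[0.06,0,0,0.003,0],[0.06,0,0,0.003,0],[0.06,0,-0.03,0.003,0],[0.06,0,-0.07,0.003,0],[0.06,0,-0.11,0.003,0],[0.06,0,-0.12,0.003,0],[0.06,0,-0.12,0.003,0]],
])

```text
time_s: 20.25
tcp_pos: [505.7, 41.7, 246.1]
orientation: [-0.719, -1.775, 1.771]
wrist_force: [-0.2, -0.2, -0.2]
finger_gap: 59.8
```

```bash
python3 - <<'E'
from blk import *
meas()
from look import look
look("a10",[("wrist",(64,0,384)),("top",(205,175,80))])
E
```

```text
t 20.25 th 0.623 r 131.9 z 246.1 Fn,u,z [-0.3   0.05 -0.19] gap 59.8
Fstop -0.17 top mm 1.9 scene mm 2.23
t 20.7 th 0.616 r 132.8 z 243.5 Fn,u,z [ 1.15 -0.62  0.6 ] gap 59.8
```

```bash
python3 -c "
from cell import env,telemetry
s=telemetry.observe();print(s['time_s'],s['wrist_force'],abs(s['joint_vel']).max());print(env.job_done())"
```

```text
20.8 [-0.55901656 -0.18020901  0.16408897] 0.003683537950178079
the job is handed in; nothing more can be done
None
```

I flipped the reversing lever to tighten, swung the handle back to about -0.9 rad, then drove one slow clockwise stroke until the cam bit the block. I stopped with the knob taking about 13 N, let go, lifted clear and handed in at about 20.8 s.

**Block:** after letting go, it still sat about 1.9 mm (top camera) to 2.2 mm (scene camera) in from its start. At 6 N per mm that is roughly 11 to 13 N, inside the 8 to 23 N window. The wrist force was near zero and the arm was at rest.

**Checks that disagreed or failed:**
- **Push force:** single force readings scattered by about 0.5 N. The stopped force did not drop the expected 2 to 3 N below the moving force. Adding that drop back would put the block nearer 20 N, so I relied on the measured block shift.
- **Release:** contact took about 18 to 20 mm of backing off to clear, because arm and finger flex kept the finger pressing. The block did not move back meanwhile.
- **Last picture:** it was refused because the 12-picture limit was reached. The lever's side was therefore last seen right after the flip, and the wheel drove clockwise in the later stroke. I did not check the bystanders after the move, but nothing came near them.

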